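Spin the sample carousel and brake it on its mark

ROBOT

A 6-joint arm with a two-finger parallel gripper is mounted at the origin on a cart in front of the work surface, level with it; the furniture and walls round the work are solid. World frame = base frame: x ahead of the robot, y to its left, z up, the work surface at z = 0. Lengths are in m, angles in degrees, forces in N, time in s.
With the tool pointing down it reaches from about 0.3 to 0.75 m from the base axis. Payload 8.5 kg.
Tool frame: the origin (TCP) lies between the finger pads; the fingertips stand 8 mm ahead of it and the grasp point (between the pads) lies 11 mm behind it; y points along the fingers, z is the direction in which the jaws open and shut, and the axes are right-handed (so a half turn about y gives the same grasp; the last joint's range is limited). The gripper opens to 85 mm and grips with 20 to 120 N. Pads are 22 mm wide; open, the fingers measure 114 mm over their backs; the gripper's body (76 mm by 85 mm) begins 54 mm behind the grasp point. The pads swing forward as they close: fully open they stand 13 mm farther back than shut.
Start: joints at [-83.211, 21.807, 74.336, -0, 83.858, -12.336], TCP at [0.18, -0.52, 0.204] pointing down, gripper open.
Joint ranges: [-178.18, 178.18], [-50.72, 133.34], [12.68, 142.11], [-81.47, 261.47], [9.98, 163.14], [-165.26, 165.26]. Speed limits (degrees/s): [136.94, 136.94, 180, 180, 180, 180].

INTERFACE

Orientations are given as a 3x3 rotation matrix whose columns are the frame's x, y, z axes.
In Python, from rig import env, get_image gives the robot as it stands.
- The arm moves only by the tool move_arm, never from a script. Its argument "targets" is one flat list of numbers, 6 for each row, row after row: the shift along the tool's x, y, z in mm, then the turn, a rotation vector about the tool's x, y, z in rad. A call has exactly 5 rows; each row shifts and turns the commanded pose from where the row before left it, along the tool's axes as they then stand; what a row does not reach is not made up. A row lasts 1/8 s, in which the tool goes at most 62.5 mm and 10.7 degrees, less where a joint would pass 70% of its speed; a pose out of reach is approached as far as the arm can. A call is refused whole if a number of a shift passes 62.5 or a number of a turn 0.188, either way. A call with a gripper value outside its range is refused whole. "hand" is the opening, from -1 (shut) to 1 (fully open), so that 0 is half open, set as the call begins (left out, the last holds). The fingers move at their own pace and stop on an object; "squeeze" is the grip in N (left out, the last holds). Time passes only in rows, so rows that do not move let the fingers close, or fill a call up. It gives the time, the measured TCP pose, the force and the opening at its end, in the units of the state.
- env.observe(): the state, without advancing time (a new reading comes with each control period).
- get_image(name): name is "scene" or "top" or "wrist"; returns a dict with "pixels" (420x560x3 uint8, red, green, blue), "z_map" (420x560 float32, m along the optical axis (not along the pixel's ray), 0 where there is no reading), "intrinsics" (3x3 intrinsics, pixels), "R" (3x3) and "t" (3): a world point X has camera coordinates R X + t; the wrist camera has in their place "mount" (4x4, takes a point from camera to tool coordinates, whose origin is the TCP and whose axes are the tool frame's). Camera axes: x right, y down, z forward; pixel columns grow to the right and rows downward; lengths in m; the calibration is good to about 2 mm. A picture is of the moment at which its call begins: read the wrist's pose just before it.
- env.close_job(): hands the job in, once; it reports no verdict.
The state is a dict: "time_s": time; "q": joint angles; "qvel": joint speeds; "joint_efforts": joint torques, N m; "position": TCP position; "tool_rot": TCP orientation; "ft_force": force on the tool from outside, world axes, zero at the start; "wrist_torque": the same for the moment, N m; "grip_width": finger opening in m.
Only numpy, scipy, OpenCV 4.12 (cv2) and the standard library are available. Lean on these libraries where they do the work, as an engineer would, in place of code of your own. Each camera call takes 0.05 s, during which the arm holds its last target.

TASK

Check that the vial carousel runs freely and park it: flick it by its blue finger post alone so that it spins counterclockwise (seen from above), and let it run untouched for at least three seconds. Then, while it is still turning, brake it in one go with a fingertip pressed lightly down on the top of the white plate so that it stops with its red band at the yellow pointer (the pointer aims within the band). Finish with the fingertip still resting on the plate and holding it there; do not stop it far from the pointer and drag it there, press it to the bottom of its springy mount, pull it up, or disturb the loose things around it.

Things in the scene. Friction and masses are not known exactly. Their poses are not given: they have to be found in the camera images.
- carousel (a joint): Rotation of the carousel about its vertical axis, rad, growing counterclockwise seen from above; no end stops, counts on past full turns. At 0 and every multiple of 2 pi the red band's middle is exactly at the pointer. Light bearing: flicked to 3 rad/s it takes about 14 s to run down by itself. A fingertip pressed on the plate with a few newtons stops it within about a tenth of a second.
- spindle (a joint): Height of the carousel on its springy mount, m: within 0.002 of 0 at rest, negative when pressed down. It gives about 1 mm for each 0.8 N and bottoms out at -0.012; 3 to 6 mm below rest is a good pressure. It can also be pulled up to +0.006. The plate stays level.
- plate: Flat round white level plate, 230 mm across, 8 mm thick. Origin on the axis at its underside, 54 mm above the desk (top at 62 mm); x axis to the middle of the red band; turns with the carousel. Six capped vials are fixed in it, reaching 63 mm from the axis and 29 mm above its top; the hub stands 10 mm above it. The top from 65 to 115 mm from the axis is bare but for the finger post.
- finger_post: Blue upright post for flicking the carousel, 14 mm in diameter, 20 mm tall, fixed on top of the plate 95 mm from the axis, opposite the red band; it comes round with the plate. Origin at its foot on the plate's top.
- mark (a point): Middle of the red band painted on the plate's top, 100 mm from the axis. The band covers 20.6 degrees of the rim (36 mm wide there, so 18 mm to each side of this point).
- pointer (a point): The place, fixed with the stand, where the middle of the red band belongs: 100 mm from the axis, at the height of the plate's top, in line with the yellow pointer. The pointer's tip is 120 mm from the axis, just outside the rim, its top 60.5 mm above the desk; its grey upright ends 142 mm from the axis and is no higher.
- hub (a point): On the carousel's rotation axis, at the height of the plate's top.
- spare_vial: Capped glass sample vial, 28 mm across, 58 mm tall, standing to the left of the carousel, loose, a bystander to leave alone. Origin at the centre of its underside.
- sample_cup: Small clear sample cup, about 55 mm across, 52 mm tall, standing on the left, loose, a bystander to leave alone. Origin at the centre of its underside.
- beaker: Large clear plastic beaker, about 100 mm across, 120 mm tall, standing farther left, loose, a bystander to leave alone. Origin at the centre of its underside.
- stopper_a: Red-brown rubber stopper, 22 mm across, 20 mm tall, standing to the right of the carousel, loose, a bystander to leave alone. Origin at the centre of its underside.
- stopper_b: Red-brown rubber stopper, 22 mm across, 20 mm tall, standing to the right of the carousel, loose, a bystander to leave alone. Origin at the centre of its underside.
- tweezers: Steel forceps, 133 mm long, lying on the far right, loose, a bystander to leave alone. Origin at the centre of its underside.

How it is judged (in metres and radians):
On the way, in this order (a step that is already met when the one before it is completed fails the run):
1. the carousel spins counterclockwise by itself, faster than 0.4 rad/s and untouched, for 2.7 s on end (velocity of joint carousel above 0.4 rad/s and contact force between the fingers and plate below 0.1 N and contact force between the fingers and finger_post below 0.1 N), for 2.7 s.
2. a fingertip presses on the plate while it still turns and the middle of the red band is within 70 mm of the pointer (contact force between the fingers and plate above 0.2 N and velocity of joint carousel above 0.05 rad/s and horizontal distance between mark and pointer below 0.07 m).
At the end, for the whole second after the job is handed in: The carousel stands still (under 0.05 rad/s) with the middle of its red band within 18 mm of its place at the pointer, and the fingertip still presses on the plate with more than 0.4 N (horizontal distance between mark and pointer below 0.018 m and velocity of joint carousel between -0.05 and 0.05 rad/s and contact force between the fingers and plate above 0.4 N); the arm keeps its last pose, push and grip.
It fails at once if a fingertip pressing on the plate holds it still far from the mark (over 1 N, under 0.03 rad/s, the middle of the band over 60 mm from its place) (contact force between the fingers and plate above 1 N and velocity of joint carousel between -0.03 and 0.03 rad/s and horizontal distance between mark and pointer above 0.06 m).
It fails at once if the carousel is pressed to the bottom of its springy mount (more than 11 mm down) (value of joint spindle below -0.011 m).
It fails at once if the carousel is pulled up (more than 4 mm) (value of joint spindle above 0.004 m).
It fails at once if a bystander is disturbed (moved more than 20 mm) (distance of any of spare_vial, sample_cup, beaker, stopper_a, stopper_b, tweezers from where it was at the start of the episode above 0.02 m).
It also fails if it takes over 51 s, if anything falls off the work surface, if the arm or the gripper's body presses on something with over 40 N, if the wrist force passes 120 N, or if a joint passes its speed limit or range.

## Working session

There is one attempt and no reset: what is moved stays moved. The work goes in short steps, Python scripts to look and compute and a tool call to move; the robot and the scene stay as the last step left them, time stands still between calls to the robot, and variables do not carry over. Pictures are saved under pics/ and viewed, and the job is handed in when it is done.

Besides the shell and the picture viewer there is one more tool, called after ">>>" as name(argument=value, ...), one argument or row to a line, values as JSON. move_arm: Moves the arm, as the interface text tells. Its arguments: {"type":"object","properties":{"targets":{"type":"array"},"hand":{"type":"number"},"squeeze":{"type":"number"}},"required":["targets"]}

```bash
ls; mkdir -p pics; cat > h.py <<'E'
import numpy as np, cv2
from rig import env, get_image
def save(n,im): cv2.imwrite('pics/'+n+'.png', im['pixels'][:,:,::-1])
def ray_plane(im,u,v,z):
    K,R,t=im['intrinsics'],np.array(im['R']),np.array(im['t'])
    c=-R.T@t; d=R.T@np.linalg.inv(K)@np.array([u,v,1.0])
    return c+d*(z-c[2])/d[2]
E
python3 - <<'E'
from h import *
s=env.observe()
print({k:np.round(v,3).tolist() for k,v in s.items()})
for n in ('scene','top'):
    im=get_image(n); save(n+'0',im)
    R=np.array(im['R']);print(n,-R.T@np.array(im['t']),R.tolist())
E
```

```text
pics
{'time_s': 0.0, 'q': [-83.21, 21.842, 74.385, 0.0, 83.858, -12.335], 'qvel': [-0.027, 0.043, -0.0, -0.027, -0.009, 0.009], 'joint_efforts': [0.001, -44.846, -23.128, -0.0, 0.005, 0.0], 'position': [0.18, -0.519, 0.203], 'tool_rot': [[-0.945, -0.0, 0.328], [-0.328, 0.001, -0.945], [-0.0, -1.0, -0.001]], 'ft_force': [-1.209, 0.319, -0.176], 'wrist_torque': [-0.008, -0.05, -0.004], 'grip_width': 0.086}
scene [0.02729337 0.42454822 0.8784646 ] [[-0.669081365066691, -0.7431161410204437, 0.010417671302989534], [-0.5548466488462749, 0.4901446524413157, -0.6722376186641451], [0.49444445915042057, -0.4555618735562337, -0.7402621536843434]]
top [ 0.36012314 -0.08291504  1.54833243] [[0.016595260814364125, -0.9998621051253933, 0.0006066734874720342], [-0.9902081743761438, -0.016519136551869398, -0.1386177821430019], [0.13860868918349695, 0.0016996652016997413, -0.9903457691236103]]
```

View pics/scene0.png

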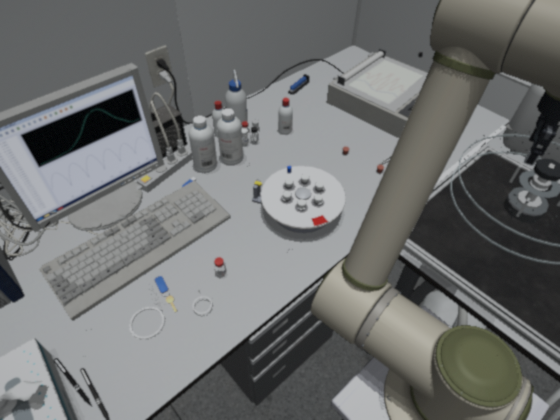

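View pics/top0.png

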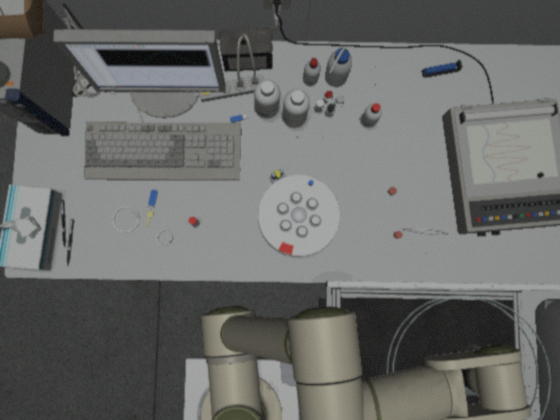

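```bash
cat > det.py <<'E'
from h import *
def masks(im):
    hsv=cv2.cvtColor(im['pixels'],cv2.COLOR_RGB2HSV)
    return dict(red=cv2.inRange(hsv,(0,150,90),(6,255,255))|cv2.inRange(hsv,(174,150,90),(180,255,255)),
      blue=cv2.inRange(hsv,(105,130,60),(130,255,255)),
      yel=cv2.inRange(hsv,(22,120,80),(35,255,255)))
def blobs(im,amin=6):
    out={}
    for k,m in masks(im).items():
        n,l,st,c=cv2.connectedComponentsWithStats(m)
        out[k]=[(c[i],st[i]) for i in range(1,n) if st[i][4]>=amin]
    return out
def white(im,thr=None):
    pass
E
python3 - <<'E'
from det import *
Z={'red':.062,'blue':.082,'yel':.0605}
for n in ('top','scene'):
    im=get_image(n)
    for k,L in blobs(im).items():
        for c,st in L:
            print(n,k,c.round(1),st.tolist(),ray_plane(im,*c,Z[k]).round(4), 'depth',im['z_map'][int(round(c[1])),int(round(c[0]))])
    # depth -> world points; plate segmentation by height
    z=im['z_map']; v,u=np.mgrid[0:420,0:560]
    K=im['intrinsics']; P=np.stack([(u-K[0,2])/K[0,0]*z,(v-K[1,2])/K[1,1]*z,z],-1)
    W=(P-np.array(im['t']))@np.array(im['R'])
    sel=(z>0)&(abs(W[...,2]-.062)<.006)&(abs(W[...,0]-.5)<.25)&(abs(W[...,1]+.1)<.25)
    m=sel.astype(np.uint8)
    nn,l,st,c=cv2.connectedComponentsWithStats(m)
    i=1+np.argmax(st[1:,4]); pts=W[l==i]
    h=cv2.convexHull(pts[:,:2].astype(np.float32))[:,0]
    print(n,'plate', st[i],'z',np.median(pts[:,2]),cv2.minEnclosingCircle(h), 'bbox', pts.min(0),pts.max(0))
    # hub by circle of hull pts
    A=np.c_[2*h,np.ones(len(h))]; s=np.linalg.lstsq(A,(h**2).sum(1),rcond=None)[0]
    print('fit',s[:2],np.sqrt(s[2]+s[0]**2+s[1]**2))
    cv2.imwrite(f'pics/crop_{n}.png',cv2.resize(im['pixels'][140:300,220:420,::-1],None,fx=4,fy=4,interpolation=cv2.INTER_CUBIC))
E
```

```text
top red [313.5  61.8] [311, 59, 6, 6, 28] [ 1.0038 -0.1901  0.062 ] depth 1.49802
top red [328.3  94. ] [326, 92, 6, 5, 23] [ 0.9066 -0.2336  0.062 ] depth 1.5535738
top red [375.6 107.3] [373, 104, 6, 7, 34] [ 0.869  -0.3698  0.062 ] depth 1.477065
top red [192.5 220.5] [190, 218, 6, 6, 30] [0.5322 0.1452 0.062 ] depth 1.5044932
top red [478.1 219.3] [477, 218, 3, 3, 7] [ 0.549  -0.6534  0.062 ] depth 1.4639232
top red [285.9 247.9] [280, 243, 12, 10, 76] [ 0.46   -0.1168  0.062 ] depth 1.4848644
top blue [337.2  52.3] [336, 50, 4, 6, 11] [ 1.0251 -0.2568  0.082 ] depth 1.4600147
top blue [344.   56.8] [339, 50, 10, 12, 68] [ 1.0118 -0.2764  0.082 ] depth 1.456075
top blue [439.9  68.4] [425, 64, 31, 10, 157] [ 0.9812 -0.5517  0.082 ] depth 1.5897187
top blue [235.8 118.3] [231, 116, 11, 6, 41] [0.8232 0.0305 0.082 ] depth 1.5931152
top blue [310.3 182.3] [309, 181, 4, 4, 10] [ 0.6424 -0.1819  0.082 ] depth 1.4943194
top blue [152.6 197.4] [149, 191, 8, 14, 70] [0.5924 0.2552 0.082 ] depth 1.559452
top blue [534.  214.3] [533, 213, 3, 3, 7] [ 0.5629 -0.8005  0.082 ] depth 1.4702295

[... 1358 characters left out ...]
pth 1.3070406
scene blue [288.7 168.4] [288, 166, 3, 6, 14] [ 0.6366 -0.1785  0.082 ] depth 1.1643951
scene blue [ 39.5 218.5] [37, 217, 6, 4, 12] [0.9136 0.4127 0.082 ] depth 1.0238534
scene blue [160.9 284. ] [156, 277, 11, 15, 94] [0.5505 0.2864 0.082 ] depth 0.99753714
scene yel [144.9 178.6] [142, 177, 6, 4, 16] [0.8891 0.1366 0.0605] depth 1.201678
scene yel [257.7 183.1] [255, 182, 6, 4, 16] [ 0.6664 -0.0889  0.0605] depth 1.1562994
scene plate [ 261  166   85   63 3598] z 0.06257405971957444 ((0.5515212416648865, -0.15110251307487488), 0.11644916981458664) bbox [ 0.43538994 -0.26583484  0.05605361] [ 0.66656671 -0.03560817  0.06790057]
fit [ 0.55087278 -0.15146792] 0.1147486125067527
```

View pics/crop_top.png

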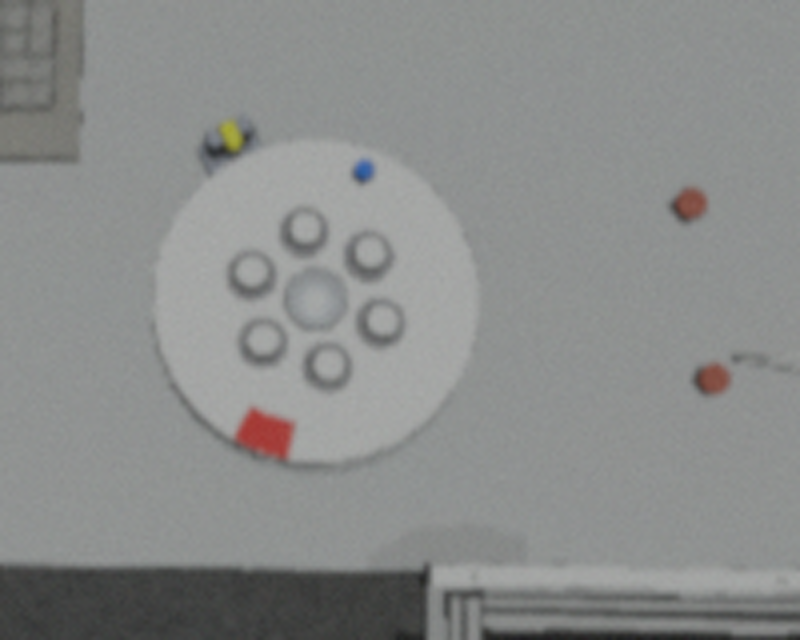

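View pics/crop_scene.png

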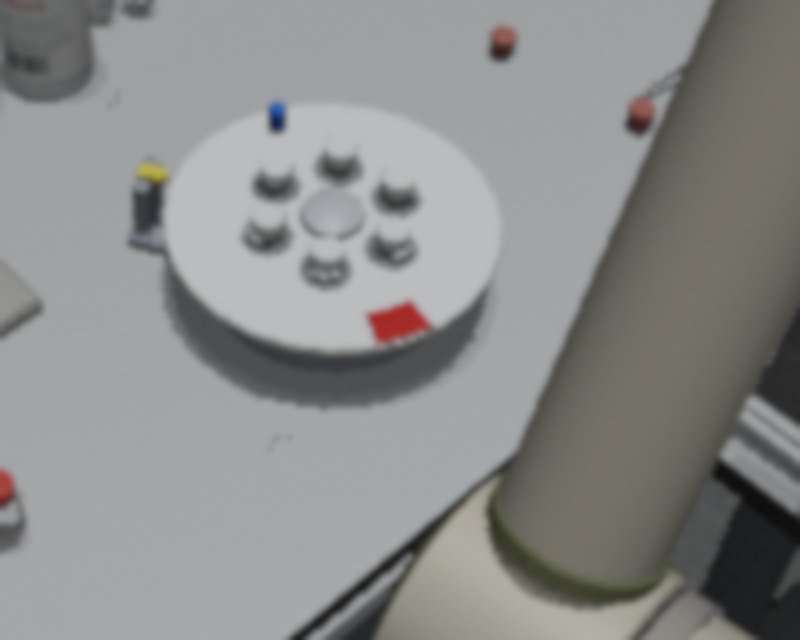

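>>> move_arm(
  targets=[-53,0,-11.6,0,0,0,-53,0,-11.6,0,0,0,-53,0,-11.6,0,0,0,-53,0,-11.6,0,0,0,-53,0,-11.6,0,0,0],
  hand=-1,
)

```text
time_s: 0.82
position: [0.4129, -0.3769, 0.2037]
tool_rot: [[-0.945, -0.0, 0.328], [-0.328, 0.0, -0.945], [0.0, -1.0, -0.0]]
ft_force: [0.8, -0.4, -0.2]
grip_width: -0.0001
```

>>> move_arm(
  targets=[-53,0,-11.6,0,0.083,0,-53,0,-11.6,0,0.083,0,-53,0,-11.6,0,0.083,0,-53,0,-11.6,0,0.083,0,-50,0,-11.6,0,0,0],
)

```text
time_s: 1.45
position: [0.66, -0.2762, 0.2036]
tool_rot: [[-1.0, -0.0, 0.001], [-0.001, 0.0, -1.0], [0.0, -1.0, -0.0]]
ft_force: [0.5, -0.1, 0.4]
grip_width: -0.0001
```

>>> move_arm(
  targets=[7,0,-15,0,0,0,8,25,-15,0,0,0,0,40,-6,0,0,0,0,40,0,0,0,0,0,15,0,0,0,0],
)

```text
time_s: 2.08
position: [0.6424, -0.2407, 0.0811]
tool_rot: [[-1.0, -0.004, 0.002], [-0.002, 0.002, -1.0], [0.004, -1.0, -0.002]]
ft_force: [-0.4, 0.3, -0.1]
grip_width: 0.0002
```

```bash
python3 - <<'E'
from h import *
s=env.observe(); print(s['time_s'],s['position'],s['ft_force'])
ims={n:get_image(n) for n in ('scene','top','wrist')}
a=cv2.resize(ims['scene']['pixels'][110:250,230:400,::-1],None,fx=4,fy=4,interpolation=cv2.INTER_CUBIC)
cv2.imwrite('pics/s1.png',a)
cv2.imwrite('pics/t1.png',cv2.resize(ims['top']['pixels'][140:280,230:400,::-1],None,fx=4,fy=4,interpolation=cv2.INTER_CUBIC))
save('w1',ims['wrist'])
E
```

```text
2.075 [ 0.64240276 -0.24069187  0.0811395 ] [-0.426034    0.32440518 -0.08979674]
```

View pics/s1.png

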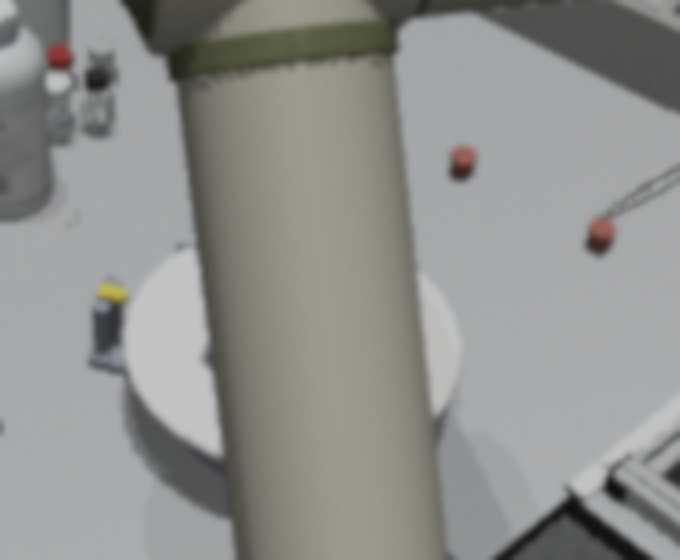

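View pics/t1.png

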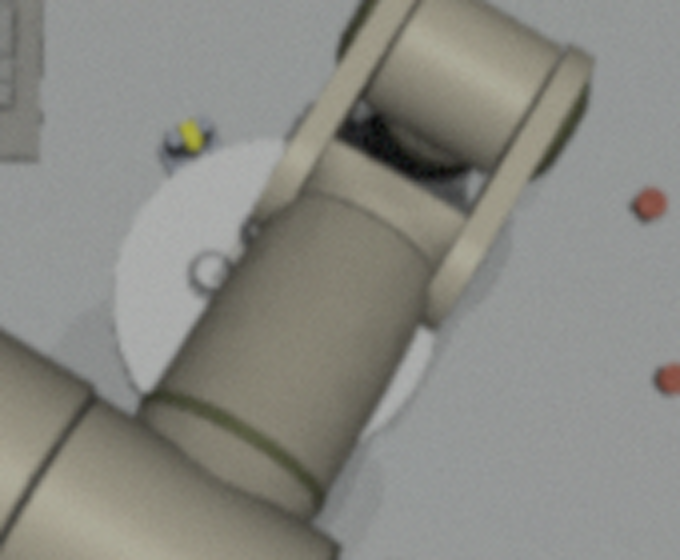

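View pics/w1.png

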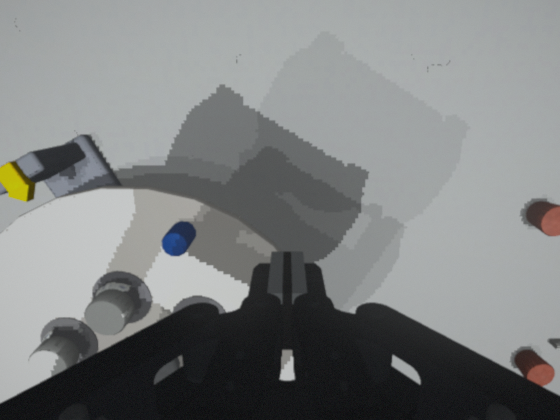

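```bash
cat >> det.py <<'E'
def wrist():
    s=env.observe(); im=get_image('wrist')
    M=np.array(im['mount']); T=np.eye(4); T[:3,:3]=np.array(s['tool_rot']); T[:3,3]=s['position']
    C=T@M; im['R']=C[:3,:3].T; im['t']=-im['R']@C[:3,3]; im['time']=s['time_s']; im['s']=s
    return im
E
python3 - <<'E'
from det import *
im=wrist(); s=im['s']
print(s['time_s'],s['position'],s['ft_force'], 'cam',-im['R'].T@im['t'])
Z={'red':.062,'blue':.082,'yel':.0605}
def W(u,v):
    K=im['intrinsics'];z=im['z_map'][int(v),int(u)]; return im['R'].T@(np.array([(u-K[0,2])/K[0,0]*z,(v-K[1,2])/K[1,1]*z,z])-im['t'])
for k,L in blobs(im,20).items():
    for c,st in L: print(k,c.round(1),st.tolist(),ray_plane(im,*c,Z[k]).round(4),W(*c).round(4))
for p in [(290,256),(280,256),(250,200),(172,243),(60,250)]: print(p,W(*p).round(4))
E
```

```text
2.225 [ 0.64361867 -0.24155193  0.08420686] [-0.05821048  0.68422325  0.15819825] cam [ 0.71514126 -0.24125865  0.25561174]
blue [176.2 239.9] [163, 223, 29, 32, 591] [ 0.645  -0.1844  0.082 ] [ 0.646  -0.1852  0.0845]
yel [ 14.9 182.5] [0, 163, 31, 39, 757] [ 0.6704 -0.0909  0.0605] [ 0.6704 -0.091   0.0607]
(290, 256) [ 0.6545 -0.2428  0.1227]
(280, 256) [ 0.6539 -0.2388  0.1214]
(250, 200) [ 0.6439 -0.2148  0.0018]
(172, 243) [ 0.6439 -0.1826  0.0837]
(60, 250) [ 0.6311 -0.1107  0.0634]
```

>>> move_arm(
  targets=[0,7,-10,0,0,0,0,0,-8,0,0,0,0,0,-6,0,0,0,0,0,-5,0,0,0,0,0,-4,0,0,0],
)

```text
time_s: 2.9
position: [0.6434, -0.208, 0.0769]
tool_rot: [[-1.0, 0.0, 0.002], [-0.002, -0.0, -1.0], [-0.0, -1.0, 0.0]]
ft_force: [-0.5, -0.3, -0.1]
grip_width: -0.0002
```

```bash
python3 - <<'E'
from det import *
im=wrist(); s=im['s']
print(s['time_s'],s['position'],s['ft_force'],s['qvel'])
save('w2',im)
for k,L in blobs(im,20).items():
    for c,st in L: print(k,c.round(1),ray_plane(im,*c,.083 if k=='blue' else .062).round(4))
E
```

```text
2.9 [ 0.64338953 -0.20799014  0.07689859] [-0.54909635 -0.25476272 -0.05451266] [ 2.30359151 -0.85196519  1.94428079 -0.02463917 -1.16956884  2.29433904]
blue [243.2 231.4] [ 0.6526 -0.1867  0.083 ]
blue [237.9 247.8] [ 0.6439 -0.1838  0.083 ]
yel [ 67.4 184.8] [ 0.6709 -0.0917  0.062 ]
```

View pics/w2.png

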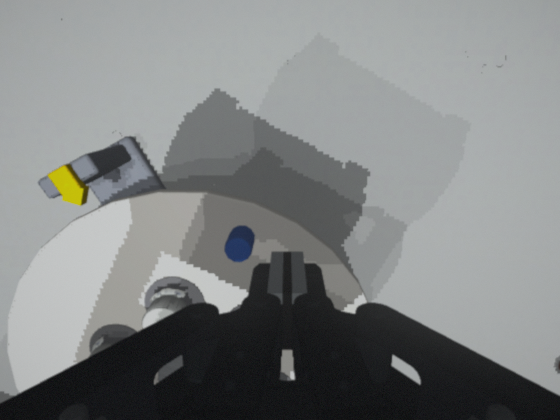

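>>> move_arm(
  targets=[0,0,-8,0,0,0,0,0,-14,0,0,0,0,0,-20,0,0,0,0,0,-25,0,0,0,0,0,5,0,0,0],
)

```text
time_s: 3.58
position: [0.6433, -0.1432, 0.0769]
tool_rot: [[-1.0, -0.0, 0.005], [-0.005, 0.0, -1.0], [0.0, -1.0, -0.0]]
ft_force: [-0.3, 0.3, 0.7]
grip_width: 0.0
```

```bash
python3 - <<'E'
from det import *
for i in range(3):
  im=wrist(); s=im['s']
  print(s['time_s'],s['position'],s['ft_force'])
  for k,L in blobs(im,20).items():
    for c,st in L:
      p=ray_plane(im,*c,.083 if k=='blue' else .062)
      print(k,c.round(1),p.round(4),np.degrees(np.arctan2(p[1]+.151,p[0]-.552)))
save('w3',im)
E
```

```text
3.575 [ 0.64325342 -0.14317528  0.07694559] [-0.29164881  0.29600763  0.65070193]
blue [363.7 248.4] [ 0.6436 -0.1814  0.083 ] -18.34484456530006
yel [188.8 184.4] [ 0.6709 -0.0911  0.062 ] 26.752129940155193
3.625 [ 0.64333037 -0.14536265  0.07692403] [-0.52545013 -1.31947223  0.20163339]
blue [361.2 248.8] [ 0.6434 -0.1823  0.083 ] -18.927414345838688
yel [184.6 184.7] [ 0.6709 -0.0911  0.062 ] 26.73276447552117
3.675 [ 0.64331508 -0.14603681  0.07684871] [ 0.17764714 -1.01539792 -0.41419362]
blue [359.7 248.9] [ 0.6433 -0.1822  0.083 ] -18.889810397701222
yel [183.3 184.8] [ 0.6709 -0.0911  0.062 ] 26.71914285896052
```

View pics/w3.png

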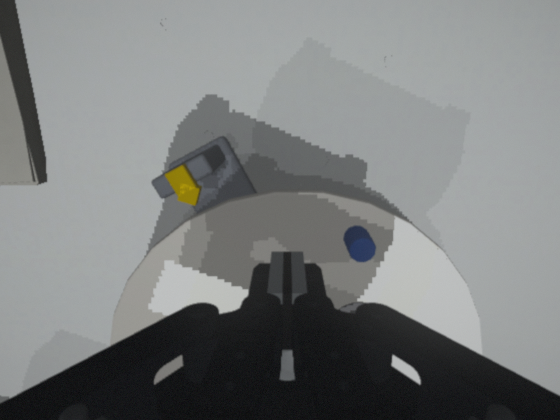

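```bash
python3 - <<'E'
from det import *
im=wrist(); s=im['s']
print(s['time_s'],s['position'],s['grip_width'])
K=im['intrinsics']
def W(u,v):
    z=im['z_map'][int(v),int(u)]; return im['R'].T@(np.array([(u-K[0,2])/K[0,0]*z,(v-K[1,2])/K[1,1]*z,z])-im['t'])
for u in (262,280,287,296,315):
  for v in (246,252,256,262,268,275,290): print((u,v),W(u,v).round(4),end=' ')
  print()
for p in ([.6433,-.146,.069],[.6543,-.146,.069],[.6433,-.146,.077]):
  c=im['R']@np.array(p)+im['t']; q=K@c; print(p,q[:2]/q[2])
for n in ('top','scene'): save(n+'3',get_image(n))
E
```

```text
3.725 [ 0.64323775 -0.14640578  0.07678162] 5.239043893533602e-05
(262, 246) [ 0.6366 -0.1328  0.0638] (262, 252) [ 0.6332 -0.1327  0.0641] (262, 256) [ 0.6304 -0.1326  0.0632] (262, 262) [ 0.6269 -0.1326  0.0636] (262, 268) [ 0.6497 -0.1364  0.1171] (262, 275) [ 0.6494 -0.1368  0.1224] (262, 290) [ 0.6499 -0.1376  0.1346] 
(280, 246) [ 0.6365 -0.1427  0.0636] (280, 252) [ 0.6535 -0.1436  0.11  ] (280, 256) [ 0.6539 -0.1436  0.1148] (280, 262) [ 0.6535 -0.1437  0.1195] (280, 268) [ 0.6538 -0.1438  0.1253] (280, 275) [ 0.6544 -0.1439  0.132 ] (280, 290) [ 0.6539 -0.1441  0.1416] 
(287, 246) [ 0.6366 -0.1466  0.0637] (287, 252) [ 0.6541 -0.1465  0.1113] (287, 256) [ 0.6542 -0.1465  0.1155] (287, 262) [ 0.6541 -0.1464  0.1207] (287, 268) [ 0.653  -0.1464  0.1238] (287, 275) [ 0.6538 -0.1464  0.1309] (287, 290) [ 0.6542 -0.1464  0.1422] 
(296, 246) [ 0.6365 -0.1516  0.0634] (296, 252) [ 0.6536 -0.1502  0.1102] (296, 256) [ 0.6537 -0.1501  0.1144] (296, 262) [ 0.6537 -0.15    0.1198] (296, 268) [ 0.6533 -0.1498  0.1243] (296, 275) [ 0.6539 -0.1497  0.1312] (296, 290) [ 0.6542 -0.1494  0.1421] 
(315, 246) [ 0.6369 -0.162   0.0645] (315, 252) [ 0.6333 -0.1621  0.0644] (315, 256) [ 0.6307 -0.1622  0.064 ] (315, 262) [ 0.6271 -0.1623  0.064 ] (315, 268) [ 0.6499 -0.1576  0.1175] (315, 275) [ 0.6493 -0.1573  0.1223] (315, 290) [ 0.6494 -0.1564  0.1338] 
[0.6433, -0.146, 0.069] [285.94234289 238.26186259]
[0.6543, -0.146, 0.069] [285.95294669 218.70991859]
[0.6433, -0.146, 0.077] [285.93033345 244.07485577]
```

View pics/scene3.png

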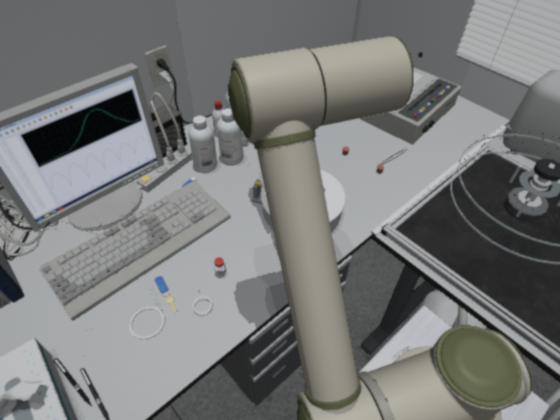

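```bash
python3 - <<'E'
from det import *
im=wrist(); s=im['s']
print(s['time_s'],s['position'])
K=im['intrinsics']
z=im['z_map']; v,u=np.mgrid[0:420,0:560]
P=np.stack([(u-K[0,2])/K[0,0]*z,(v-K[1,2])/K[1,1]*z,z],-1)
W=(P-im['t'])@im['R']-np.array(s['position'])
sel=(z>0)&(z<.16)
for a in range(25,150,8):
    q=W[sel&(abs(W[...,2]-a/1000)<.004)]
    if len(q): print(a,len(q),'x',q[:,0].min().round(3),q[:,0].max().round(3),'y',q[:,1].min().round(3),q[:,1].max().round(3))
E
```

```text
3.875 [ 0.64315162 -0.14670283  0.07667218]
33 185 x 0.006 0.011 y -0.012 0.013
41 592 x 0.006 0.012 y -0.013 0.014
49 695 x 0.005 0.011 y -0.013 0.014
57 735 x 0.006 0.011 y -0.013 0.014
65 1050 x -0.012 0.012 y -0.017 0.016
73 2099 x -0.013 0.014 y -0.033 0.032
81 5525 x -0.012 0.014 y -0.038 0.038
89 6535 x -0.009 0.016 y -0.045 0.045
97 7868 x -0.009 0.018 y -0.051 0.052
105 11413 x -0.004 0.018 y -0.057 0.059
113 10564 x 0.004 0.018 y -0.058 0.06
121 2237 x 0.013 0.02 y -0.019 0.055
```

View pics/top3.png

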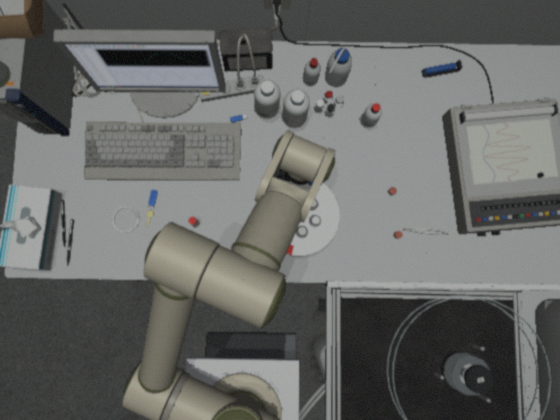

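>>> move_arm(
  targets=[0,0,30,0,0,0,0,0,30,0,0,0,0,0,28,0,0,0,0,15,0,0,0,0,0,15,0,0,0,0],
)

```text
time_s: 4.55
position: [0.643, -0.2339, 0.0454]
tool_rot: [[-1.0, -0.001, 0.002], [-0.002, 0.001, -1.0], [0.001, -1.0, -0.001]]
ft_force: [-0.8, -0.5, -0.2]
grip_width: -0.0001
```

```bash
cat > tip.py <<'E'
from det import *
im=wrist(); s=im['s']
print(s['time_s'],s['position'],s['ft_force'])
K=im['intrinsics']
z=im['z_map']; v,u=np.mgrid[0:420,0:560]
P=np.stack([(u-K[0,2])/K[0,0]*z,(v-K[1,2])/K[1,1]*z,z],-1)
W=(P-im['t'])@im['R']
r=W-np.array(s['position'])
sel=(z>0)&(z<.155)&(abs(r[...,1])<.012)
q=W[sel]; print('tip z',np.sort(q[:,2])[:20:5], 'rows',v[sel].min())
for k,L in blobs(im,20).items():
    for c,st in L: print(k,c.round(1),ray_plane(im,*c,.083 if k=='blue' else .062).round(4))
save('w%d'%int(s['time_s']*1000),im)
E
python3 tip.py; ls pics
```

```text
4.55 [ 0.64304388 -0.23386608  0.04540846] [-0.8309393  -0.53280703 -0.19884794]
tip z [0.07649616 0.07747946 0.077648   0.07778172] rows 251
blue [170.3 270.9] [ 0.6469 -0.1862  0.083 ]
crop_scene.png
crop_top.png
s1.png
scene0.png
scene3.png
t1.png
top0.png
top3.png
w1.png
w2.png
w3.png
w4550.png
```

View pics/w4550.png

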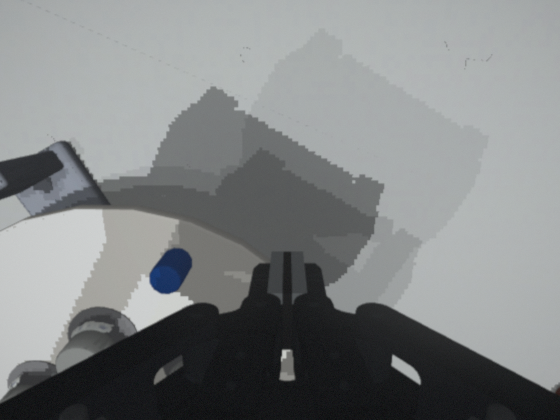

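>>> move_arm(
  targets=[0,7,-8,0,0,0,0,0,-7,0,0,0,0,0,-5,0,0,0,0,0,-3,0,0,0,0,0,-2,0,0,0],
)

```text
time_s: 5.22
position: [0.6434, -0.2091, 0.04]
tool_rot: [[-1.0, 0.0, 0.002], [-0.002, -0.0, -1.0], [-0.0, -1.0, 0.0]]
ft_force: [-0.6, 0.3, 0.1]
grip_width: 0.0002
```

```bash
python3 tip.py
```

```text
5.225 [ 0.64342325 -0.20912932  0.04002649] [-0.64058283  0.27842315  0.13090223]
tip z [0.07184179 0.07205245 0.07222668 0.07254218] rows 251
blue [225.4 277.9] [ 0.6469 -0.1848  0.083 ]
yel [ 16.8 205.1] [ 0.6706 -0.0924  0.062 ]
```

>>> move_arm(
  targets=[0,0,-8,0,0,0,0,0,-14,0,0,0,0,0,-20,0,0,0,0,0,-25,0,0,0,0,0,5,0,0,0],
)

```text
time_s: 5.9
position: [0.6432, -0.144, 0.0399]
tool_rot: [[-1.0, -0.001, 0.005], [-0.005, 0.001, -1.0], [0.0, -1.0, -0.001]]
ft_force: [-0.3, -1.1, -0.3]
grip_width: 0.0005
```

```bash
python3 tip.py;python3 tip.py; python3 - <<'E'
from det import *
save('top5',get_image('top'))
E
```

```text
5.9 [ 0.64316428 -0.14403671  0.03986417] [-0.25963906 -1.08952299 -0.33815973]
tip z [0.06350573 0.06369776 0.06384492 0.06388681] rows 212
blue [170.8 300.4] [ 0.6365 -0.0973  0.083 ]
yel [164.6 203.4] [ 0.6711 -0.0912  0.062 ]
5.95 [ 0.64332169 -0.14624868  0.03990365] [-0.58128204 -0.51265308  1.06370287]
tip z [0.06366136 0.06391733 0.06396962 0.06407075] rows 213
blue [147.4 314.5] [ 0.6302 -0.0894  0.083 ]
yel [159.6 204. ] [ 0.671  -0.0912  0.062 ]
```

View pics/top5.png

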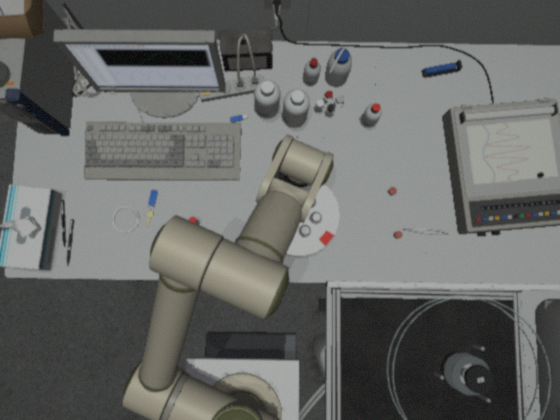

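>>> move_arm(
  targets=[0,-12,0,0,0,0,0,-16,0,0,0,0,0,-12,0,0,0,0,0,0,0,0,0,0,0,0,0,0,0,0],
)

```text
time_s: 6.68
position: [0.643, -0.1472, 0.0795]
tool_rot: [[-1.0, -0.001, 0.002], [-0.002, 0.0, -1.0], [0.001, -1.0, -0.0]]
ft_force: [-0.1, 0.4, -0.2]
grip_width: 0.0
```

```bash
cat > trk.py <<'E'
from det import *
import sys,json,os
C=np.array([.552,-.151])
def ang(p): return np.degrees(np.arctan2(p[1]-C[1],p[0]-C[0]))
def step(rec):
  for n in ('top','wrist'):
    if n=='wrist': im=wrist(); t=im['time']
    else: t=env.observe()['time_s']; im=get_image(n)
    for k,zz in (('red',.063),('blue',.083)):
      for c,st in blobs(im,8).get(k):
        p=ray_plane(im,*c,zz); r=np.hypot(*(p[:2]-C))
        if .088<r<.112 and st[0]>0 and st[1]>0 and st[0]+st[2]<560 and st[1]+st[3]<420:
            rec.append((float(t),n,k,float(ang(p)+(180 if k=='blue' else 0))%360,float(r),int(st[4])))
if __name__=='__main__':
  N=int(sys.argv[1]); rec=[]
  for i in range(N): step(rec)
  old=json.load(open('rec.json')) if os.path.exists('rec.json') else []
  json.dump(old+rec,open('rec.json','w'))
  for r in rec: print(r[0],r[1],r[2],round(r[3],1),round(r[4],4),r[5])
E
python3 trk.py 6; python3 tip.py
```

```text
6.675 top red 316.2 0.1014 61
6.725 wrist red 321.1 0.1024 2109
6.775 top red 322.2 0.1035 9
6.825 wrist red 338.0 0.1099 519
6.825 wrist red 326.6 0.1042 543
6.925 wrist red 343.3 0.1104 539
7.025 wrist red 6.9 0.0895 15
7.075 top blue 3.0 0.0934 9
7.125 wrist red 9.6 0.0892 55
7.175 top blue 14.4 0.0929 9
7.225 wrist red 28.0 0.1066 345
7.225 wrist red 12.4 0.0889 23
7.275 [ 0.6431902  -0.14728777  0.07970264] [-0.47438354  0.16418509 -0.45877325]
tip z [0.11063852 0.11142307 0.11165786 0.11186931] rows 251
red [196.8 235.3] [ 0.641  -0.0968  0.062 ]
yel [182.4 183.4] [ 0.6709 -0.0912  0.062 ]
```

```bash
python3 trk.py 35 | awk '$6>40 || $3=="blue"'
```

```text
7.325 top blue 31.3 0.0924 8
7.375 wrist red 37.1 0.1021 2291
7.425 top blue 42.1 0.0933 9
7.475 wrist red 46.9 0.1006 2500
7.525 top blue 53.2 0.0937 9
7.575 wrist red 57.3 0.1004 2355
7.675 wrist red 66.4 0.1018 1820
7.725 top blue 74.2 0.0936 10
7.775 wrist red 72.6 0.1048 723
7.825 top blue 84.4 0.0936 11
7.925 top blue 94.6 0.0941 8
8.025 top blue 104.5 0.0947 9
8.075 wrist blue 110.9 0.0986 116
8.125 top blue 113.9 0.0942 8
8.175 wrist blue 118.7 0.096 405
8.225 top blue 123.6 0.0947 10
8.275 wrist blue 127.8 0.0963 399
8.325 top blue 132.3 0.0939 8
8.375 wrist blue 136.9 0.0965 410
8.475 wrist blue 145.0 0.097 299
8.575 wrist blue 156.8 0.096 31
8.675 wrist blue 163.4 0.0968 412
8.725 top red 169.6 0.0988 53
8.775 wrist blue 171.8 0.0971 476
8.825 top red 175.9 0.0987 83
8.875 wrist blue 180.0 0.0978 535
8.925 top red 184.0 0.0981 79
8.975 wrist blue 187.9 0.0983 582
9.025 top red 192.6 0.0982 75
9.075 wrist blue 195.6 0.0981 569
9.125 top red 201.0 0.0979 73
9.175 wrist blue 203.5 0.0973 514
9.225 top red 209.0 0.0982 74
9.275 wrist blue 210.9 0.0976 535
9.325 top red 217.1 0
[... 180 characters left out ...]
red 240.1 0.0987 75
9.675 wrist blue 237.5 0.0952 734
9.725 top red 247.4 0.099 74
9.775 wrist blue 241.7 0.0956 318
9.825 top red 254.6 0.0992 75
9.925 top red 261.9 0.0996 75
10.025 top red 268.5 0.0994 73
10.075 wrist red 279.3 0.1102 124
10.125 top red 275.8 0.0997 74
10.175 wrist red 283.5 0.106 630
10.225 top red 282.0 0.1001 73
10.275 wrist red 287.4 0.1036 1338
10.325 top red 288.6 0.1003 77
10.375 wrist red 291.4 0.1023 1973
10.425 top red 294.8 0.1005 76
10.475 wrist red 296.9 0.1015 2266
10.525 top red 300.8 0.1009 75
10.575 wrist red 302.9 0.1014 2345
10.625 top red 307.1 0.101 72
10.675 wrist red 308.9 0.1014 2420
10.725 top red 313.2 0.1009 75
10.775 wrist red 314.9 0.1014 2499
```

>>> move_arm(
  targets=[0,10,0,0,0,0,0,14,0,0,0,0,0,10,0,0,0,0,0,0,0,0,0,0,0,0,0,0,0,0],
)

```text
time_s: 11.45
position: [0.6434, -0.1474, 0.0459]
tool_rot: [[-1.0, 0.0, 0.002], [-0.002, -0.0, -1.0], [-0.0, -1.0, 0.0]]
ft_force: [0.1, 0.7, 0.2]
grip_width: -0.0
```

```bash
cat > pred.py <<'E'
from trk import *
rec=json.load(open('rec.json'))
def fit():
    d=[r for r in rec if r[0]>9.9 and r[2]=='red' and ((r[1]=='top' and r[5]>60) or (r[1]=='wrist' and r[5]>2200))]
    t=np.array([r[0] for r in d]); a=np.array([r[3] for r in d]); a=np.where(a<120,a+360,a)
    c=np.polyfit(t-11,a,2); print('n',len(d),'resid',np.abs(np.polyval(c,t-11)-a).max(), c)
    tt=np.arange(11,14,.005); A=np.polyval(c,tt-11); i=np.argmax(A>387.3)
    print('arrive',tt[i],'rate there',2*c[0]*(tt[i]-11)+c[1])
new=[]; step(new); rec+=new; json.dump(rec,open('rec.json','w'))
for r in new: print(r)
s=env.observe(); print(s['time_s'],s['position'],s['ft_force']); fit()
E
python3 pred.py
```

```text
(11.5, 'wrist', 'red', 353.3277674370416, 0.10261553929212198, 3340)
11.55 [ 0.64347401 -0.14740205  0.04624983] [-0.02556467 -0.16514272  0.5649939 ]
n 14 resid 0.7791665003051662 [ -6.5460154   54.20267177 327.82153078]
arrive 12.305000000000204 rate there 37.117571573564206
```

```bash
python3 - <<'E'
from det import *
im=wrist()
from trk import ang
for c,st in blobs(im,20)['red']:
    p=ray_plane(im,*c,.063); print(im['time'],c,st,p,ang(p)%360)
for c,st in blobs(im,20)['yel']:
    p=ray_plane(im,*c,.0605); print(c,st,p,ang(p)%360)
print(env.observe()['time_s'],env.observe()['position'])
save('wb',im)
E
```

```text
11.55 [311.33301527 235.44592875] [ 267  213   87   56 3144] [ 0.65470196 -0.15866942  0.063     ] 355.7292785653165
[161.81988105 200.53016143] [ 140  176   43   49 1177] [ 0.67059881 -0.09073856  0.0605    ] 26.935656394876798
11.6 [ 0.64341802 -0.14736752  0.0461988 ]
```

View pics/wb.png

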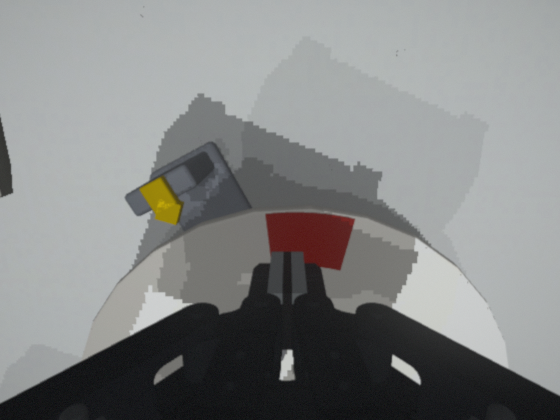

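>>> move_arm(
  targets=[0,5,0,0,0,0,0,4,0,0,0,0,0,0,0,0,0,0,0,0,0,0,0,0,0,9.5,0,0,0,0],
)

```text
time_s: 12.22
position: [0.6439, -0.1475, 0.028]
tool_rot: [[-1.0, 0.002, 0.002], [-0.002, -0.001, -1.0], [-0.002, -1.0, 0.001]]
ft_force: [0.5, 0.9, 2.8]
grip_width: -0.0
```

```bash
cat > c.py <<'E'
from det import *
from trk import ang
for i in range(3):
  im=wrist(); s=im['s']; print(im['time'],s['position'].round(4),s['ft_force'].round(2))
  for k,z in (('red',.060),('yel',.0605)):
   for c,st in blobs(im,20)[k]:
    p=ray_plane(im,*c,z); print(' ',k,c.round(1),st,p.round(4),round(ang(p),1))
save('wc%d'%int(im['time']*1000),im); print(int(im['time']*1000))
E
python3 c.py
```

```text
12.225 [ 0.6439 -0.1475  0.028 ] [0.5  0.95 2.8 ]
  red [198.5 269.5] [ 146  232  100   76 4372] [ 0.6455 -0.1098  0.06  ] 23.8
  yel [146.9 213.3] [ 121  186   50   55 1505] [ 0.6708 -0.0908  0.0605] 26.9
12.275 [ 0.6434 -0.1473  0.0262] [2.69 1.3  2.62]
  red [198.3 268.7] [ 146  231   99   77 4394] [ 0.6462 -0.1101  0.06  ] 23.5
  yel [145.6 213.4] [ 120  186   51   55 1536] [ 0.6708 -0.0908  0.0605] 26.9
12.325 [ 0.6435 -0.1473  0.0267] [0.39 0.5  7.  ]
  red [197.9 269.9] [ 145  232  100   77 4422] [ 0.6455 -0.1097  0.06  ] 23.8
  yel [146.1 213.2] [ 120  186   51   55 1538] [ 0.6708 -0.0908  0.0605] 26.9
12325
```

```bash
python3 - <<'E'
from det import *
for i in range(8):
  im=wrist() if i%2 else get_image('top'); s=env.observe(); print(s['time_s'],s['position'].round(4),s['ft_force'].round(2))
K=im['intrinsics'];z=im['z_map']; v,u=np.mgrid[0:420,0:560]
P=np.stack([(u-K[0,2])/K[0,0]*z,(v-K[1,2])/K[1,1]*z,z],-1); W=(P-im['t'])@im['R']
r=np.hypot(W[...,0]-.552,W[...,1]+.151); m=(z>.17)&(r<.11)&(r>.07)&(abs(W[...,2]-.06)<.012)
print('plate z',np.median(W[m][:,2]),m.sum())
E
python3 c.py
```

```text
12.425 [ 0.6434 -0.1474  0.0275] [0.22 1.11 4.64]
12.475 [ 0.6435 -0.1475  0.0277] [ 0.29 -0.24  5.92]
12.525 [ 0.6434 -0.1474  0.0277] [-0.52  0.62  4.66]
12.575 [ 0.6435 -0.1474  0.0277] [ 0.43 -0.15  5.9 ]
12.625 [ 0.6435 -0.1474  0.0277] [ 0.67 -0.14  5.33]
12.675 [ 0.6435 -0.1474  0.0276] [0.84 0.73 4.92]
12.725 [ 0.6434 -0.1474  0.0276] [0.66 0.14 4.81]
12.775 [ 0.6434 -0.1474  0.0276] [ 0.98 -0.75  4.48]
plate z 0.05732152452163344 167
12.775 [ 0.6434 -0.1474  0.0276] [ 0.98 -0.75  4.48]
  red [198.1 269.1] [ 146  231   99   77 4407] [ 0.6455 -0.1097  0.06  ] 23.8
  yel [146.6 212.6] [ 121  186   50   54 1530] [ 0.6708 -0.0908  0.0605] 26.9
12.825 [ 0.6434 -0.1474  0.0275] [0.44 0.03 4.46]
  red [198.1 269.2] [ 146  231   99   77 4407] [ 0.6455 -0.1097  0.06  ] 23.8
  yel [146.5 212.7] [ 121  185   50   55 1520] [ 0.6707 -0.0908  0.0605] 26.9
12.875 [ 0.6434 -0.1474  0.0274] [ 1.14 -0.19  4.94]
  red [198.1 269.2] [ 146  231   99   77 4408] [ 0.6455 -0.1098  0.06  ] 23.8
  yel [146.6 212.8] [ 121  186   50   54 1517] [ 0.6707 -0.0908  0.0605] 26.9
12875
```

View pics/wc12875.png

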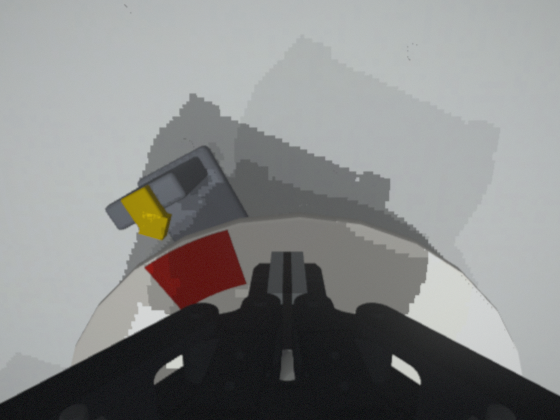

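```bash
python3 -c "
from rig import env
print(env.close_job())"
```

```text
the job is handed in; nothing more can be done
None
```

The carousel is parked with its red band at the yellow pointer, and the fingertip is still holding it there. I handed the job in at about 12.9 s of the 51 s allowed; no verdict was reported.

- **Flick:** I pushed only the blue post, and the carousel turned counterclockwise at about 2 rad/s. It then ran untouched for about 6 s, from 5.9 s to about 12.2 s, while I tracked it with the top and wrist cameras.
- **Brake:** I made one press at about 0.75 rad/s, timed from the tracked angle.
- **Last checks:**
  - The band's middle was at 23.8° and the pointer at 26.9°, about 5 mm apart where 18 mm is allowed. The last wrist picture shows the pointer aiming within the band.
  - The band angle stayed the same across successive pictures.
  - The fingertip force was about 5 N, and the plate was about 6 mm down, short of the 11 mm limit. That is at the top of the advised 3 to 6 mm.
- **What disagreed:**
  - The fingertips ended about 31 mm behind the reported TCP, where the text says 8 mm ahead. My first flick, at 3.6 s, therefore passed above the post without touching it. I measured the real tip height with the wrist camera's depth and used that for everything after.
  - The pointer's angle differed by about 1.5° between cameras.
- **Not checked:** I did not measure the loose things again at the end. The arm stayed clear of them throughout.

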